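# Hang the upper spice shelf in its slotted uprights and put the salt shaker on it

## Robot

A 6-joint arm with a two-finger parallel gripper is mounted at the origin on a cart in front of the work surface, level with it; the furniture and walls round the work are solid. World frame = base frame: x ahead of the robot, y to its left, z up, the work surface at z = 0. Lengths are in m, angles in rad, forces in N, time in s.
With the tool pointing down it reaches from about 0.4 to 0.825 m from the base axis. Payload 7 kg.
Tool frame: the origin (TCP) lies at the very end of the fingers, on their centre line; the grasp point (between the pads) lies 19 mm behind it; z points along the fingers, y is the line along which they close (so a half turn about z gives the same grasp; the last joint's range is limited). The gripper opens to 88 mm and grips with 3 to 60 N. Pads are 19 mm wide; open, the fingers measure 130 mm over their backs; the gripper's body (78 mm by 193 mm) begins 47 mm behind the grasp point.
Start: joints at [1.518, 0.359, 0.012, 0, -1.224, -0.288], TCP at [0.226, 0.636, 0.19] pointing down, gripper open.
Joint ranges: [-3.07, 3.07], [-1.43, 2.12], [-1.02, 1.25], [-3.03, 1.67], [-3.05, -0], [-3.03, 3.03]. Speed limits (rad/s): [2.39, 2.39, 3.01, 3.14, 3.14, 3.14].

## Interface

Orientations are given as [roll, pitch, yaw] about the fixed x, y, z axes, in that order (R = Rz(yaw) Ry(pitch) Rx(roll)).
In Python, from station import arm gives the robot as it stands. The module is installed in compiled form; this text tells all that it offers.
- The arm moves only by the shell command python3 -m crank 'ROWS' [FORCE]. ROWS is JSON, a list of rows, each an object of numbers: "dx", "dy", "dz": the shift along the world's x, y, z in m; "twist": the turn about the world's z in degrees; "grip": the opening, from -1 (shut) to 1 (fully open). A call has exactly 5 rows; each row is the pose to reach, as a shift and turn from the pose commanded when the call began; what a row does not reach only later rows make up. A row lasts 1/12 s, in which the tool goes at most 41.7 mm and 7.16 degrees, less where a joint would pass 70% of its speed; a pose out of reach is approached as far as the arm can. A call with a gripper value outside its range is refused whole. The fingers move at their own pace and stop on an object; FORCE is the grip in N (left out, the last holds). Time passes only in rows, so rows that repeat a pose let the fingers close, or fill a call up. It gives the time, the measured TCP pose, the force, the opening and the grip force at its end, in the units of the state.
- arm.get_state(): the state, without advancing time (a new reading comes with each control period).
- arm.grab_frame(name): name is "scene" or "top"; returns the picture (420x560x3 uint8, red, green, blue); there is no depth.
- arm.get_calibration(name): a dict with "fx", "fy", "cx", "cy" (pixels), "cam_to_world" (4x4, takes a point from camera to world coordinates). Camera axes: x right, y down, z forward; pixel columns grow to the right and rows downward; lengths in m; the calibration is good to about 2 mm. A picture is of the moment at which its call begins. get_calibration takes no time and is no camera call.
- arm.job_done(): hands the job in; it is judged then, once.
The state is a dict: "t": time; "q": joint angles; "qd": joint speeds; "joint_efforts": joint torques, N m; "eef_pos": TCP position; "ee_rot": TCP orientation; "force": force on the tool from outside, world axes, zero at the start; "moment": the same for the moment, N m; "width": finger opening in m; "gripper_force": force on a finger pad.
Only numpy, scipy, OpenCV 4.12 (cv2) and the standard library are available. Lean on these libraries where they do the work, as an engineer would, in place of code of your own. Each camera call takes 0.05 s, during which the arm holds its last target. There are 200 camera calls.

## Task

Hang the loose white steel spice shelf in the topmost slots of the rack, above the fixed bottom shelf: feel both hooks into their slots, then press it straight down, firmly but no harder than it needs, until both spring catches have snapped in and it sits fully home. Then let go of it and stand the salt shaker from the worktop upright on it, leaving everything else where it is.

Things in the scene. Friction and masses are not known exactly. Their poses are not given: they have to be found in the camera images.
- rack: Fixed bare-steel worktop rack, 230 mm tall. Origin on the worktop midway between its two uprights, in the plane of their front faces; x to the rear, y to the rack's left, z up. Uprights 30 mm wide at y = +-100, top up to 230 mm up; nothing between them above 95 mm. A like shelf is fixed at its foot on the -x side: reaches 86 mm forward, floor 18 mm up, panel top 74 mm up, two jars on it.
- slot_l (a point): Mark on the rack for the left (+y) upright: on its front face, 174 mm above the worktop; axes as the rack's. The slotted sleeves slide on the posts and were clamped by hand, both at one height: the lower edge of the topmost slot lies anywhere from 8 mm below to 8 mm above this point, centred on it sideways; no reading shows where, so look or feel. Slot 11.5 mm wide, 27.5 mm high, wall 4 mm thick.
- slot_r (a point): The same for the right (-y) upright. A second pair of slots lies 63 mm below the topmost; it is not used.
- shelf_mid (a point): Loose white folded-steel shelf, about 0.4 kg, standing on its floor. Point: middle of its rear panel (8 mm thick, 250 wide, 60 tall), 30 mm above the underside; grip the panel here from above, front to back. x to the rear, y along it, z up. Floor 4 mm thick, reaching 80 mm forward (-x), front lip 17 mm high, end cheeks 20 mm high. Home: 4 mm below the slots' lower edges, 4 to 5 mm before the uprights' face.
- hook_l (a point): Lower end of the left hook's lip, on its front side; 100 mm left of, 9.5 mm behind and 10 mm below shelf_mid; axes as the shelf's. The J-shaped hook is 8 mm wide: a neck 10 mm high leaves the panel 14 to 24 mm above this point; the lip hangs down behind the neck, its front 5.5 mm and its rear crest 13 mm off the panel's rear face. Hook 24 mm high over all.
- hook_r (a point): The same for the right hook. To hang the shelf, bring the lips' lower ends 0 to 3.5 mm above the slots' real lower edges, push straight in (+x of the rack) till the panel lies on the uprights, then press down 14 to 17.5 mm till the necks sit on the slots' lower edges.
- catch_l (a joint): Sprung black catch behind the left upper slot: 0 m at rest; the hook's crest pushes it back up to about 4 mm on the way down, and it springs back under 1 mm over the crest when the hook is home. It meets the hook about 10 mm above home. Both together need about 8 to 15 N downward, more than the shelf's weight. Pressing with over 25 N would bend the hooks.
- catch_r (a joint): The same catch in the right (-y) upright. A grip of about 70 N on the panel is enough to press the shelf home without slipping; gripping much harder makes it creep in the fingers. A shelf that is not home tips forward by 4 degrees when let go; at home it leans less than 2.
- shaker_mid (a point): Loose glass salt shaker with a grey domed top, 44 mm across, 90 mm tall, 0.1 kg, standing alone on the worktop at the right; point at its centre, 45 mm above its foot; z up. It can be gripped from above 10 to 20 mm higher than this. On the shelf it shall stand on the floor, anywhere along it, between panel and front lip (its middle about 40 mm before the panel's middle).
- shelf: The same loose shelf; origin under the rear panel's middle, 30 mm below shelf_mid.
- jar_a: Spice jar, 45 mm across, 106 mm tall, on the rack's lower shelf; origin under its foot. Not to be disturbed.
- jar_b: The other spice jar, of the same size, on the rack's lower shelf; origin under its foot. Not to be disturbed.
- mug: Mug, 83 mm across with a handle, 94 mm tall, on the worktop; origin under its foot. Not to be disturbed.
Mind the look-alikes: they are no part of the job. What is shaped like the part that bears shaker_mid but orange or purple is not meant.

How it is judged:
On the way, in this order (a step that is already met when the one before it is completed fails the run):
1. both hooks are through the topmost slots (x of shelf_mid in the frame of rack between -0.0075 and 0.001 m and y of shelf_mid in the frame of rack between -0.004 and 0.004 m and z of shelf_mid in the frame of rack between 0.172 and 0.2 m and angle between the x axis of shelf_mid and the x axis of rack, either way round below 0.04 rad), for 0.1 s.
2. the hooks, pressed down, push a catch back (value of joint any of catch_l, catch_r above 0.0015 m).
3. the shelf is pressed down home and both catches have sprung back over its hooks (x of shelf_mid in the frame of rack between -0.0085 and 0.001 m and y of shelf_mid in the frame of rack between -0.004 and 0.004 m and z of shelf_mid in the frame of rack between 0.158 and 0.179 m and value of joint each of catch_l, catch_r below 0.001 m and angle between the z axis of shelf_mid and the z axis of rack, either way round below 0.045 rad and angle between the x axis of shelf_mid and the x axis of rack, either way round below 0.05 rad), for 0.3 s.
4. the salt shaker stands on the shelf (x of shaker_mid in the frame of shelf_mid between -0.062 and -0.02 m and y of shaker_mid in the frame of shelf_mid between -0.1 and 0.1 m and z of shaker_mid in the frame of shelf_mid between 0.012 and 0.026 m and angle between shaker_mid's own z axis and vertical below 0.1 rad), for 0.2 s.
At the end, for the whole second after the job is handed in: The shelf hangs home in the topmost slots (shelf_mid 158 to 179 mm up, within 4 mm sideways, upright within 2.5 degrees, square to the rack), both catches back under 1 mm, and the shaker stands upright (within 6 degrees) on its floor, both let go (all of step 3 and all of step 4 and contact force between the fingers and shelf below 0.01 N); the robot touches nothing.
It fails at once if the shelf is forced while it is being hung: its contact forces on the rack sum to over 40 N (about 28 N of pressing) (contact force between shelf and rack above 40 N and height (world z) of shaker_mid below 0.1 m).
It fails at once if a bystander is pushed more than 25 mm or tipped (distance of any of jar_a, jar_b, mug from where it was at the start of the episode above 0.025 m or angle between any of jar_a, jar_b, mug's own z axis and vertical above 0.3 rad).
It also fails if it takes over 72 s, if anything falls off the work surface, if the arm or the gripper's body presses on something with over 40 N, if the wrist force passes 120 N, or if a joint passes its speed limit or range.

## Working session

There is one attempt and no reset: what is moved stays moved. The work goes in short steps, Python scripts to look and compute and a shell command to move; the robot and the scene stay as the last step left them, time stands still between calls to the robot, and variables do not carry over. Pictures are saved under pics/ and viewed, at most 10 in all, crops included, and the job is handed in when it is done.

```bash
mkdir -p pics; python3 - <<'E'
from station import arm
import cv2,json
for n in("scene","top"):
    f=arm.grab_frame(n); cv2.imwrite(f"pics/{n}0.png",cv2.resize(f[:,:,::-1],(800,600),interpolation=cv2.INTER_CUBIC)); cv2.imwrite(f"raw_{n}0.png",f[:,:,::-1])
    c=arm.get_calibration(n); print(n,c)
s=arm.get_state();print(s)
E
```

```text
scene {'fx': 446.2685728721823, 'fy': 446.2685728721823, 'cx': 284.0830291921072, 'cy': 200.25299699551536, 'cam_to_world': array([[ 0.68813563, -0.47667122,  0.54704104, -0.25772479],
       [-0.72547798, -0.46477638,  0.50760675, -0.64565101],
       [ 0.01229022, -0.74616852, -0.66564366,  1.07891724],
       [ 0.        ,  0.        ,  0.        ,  1.        ]])}
top {'fx': 410.1514883782088, 'fy': 410.1514883782088, 'cx': 280.9508474860206, 'cy': 212.9079718489929, 'cam_to_world': array([[ 0.00189234, -0.98787933,  0.1552123 ,  0.33569159],
       [-0.99977117, -0.00517621, -0.02075586,  0.06996049],
       [ 0.0213077 , -0.1551375 , -0.98766307,  1.33118141],
       [ 0.        ,  0.        ,  0.        ,  1.        ]])}
{'t': 0.1, 'q': array([ 1.51814327e+00,  3.59308470e-01,  1.11748547e-02, -3.00314064e-04,
       -1.22408264e+00, -2.88131472e-01]), 'qd': array([ 0.00136529, -0.00105807,  0.00163652,  0.00235619,  0.00046095,
       -0.00108719]), 'joint_efforts': array([-3.01756700e-03, -5.84163809e+01,  2.93750328e+01,  7.01558501e+00,
        1.01429070e-02, -6.05282617e-05]), 'eef_pos': array([0.22545337, 0.63573563, 0.18943289]), 'ee_rot': array([ 3.14015103e+00, -1.32830572e-04, -3.40886682e-01]), 'force': array([0.11707593, 0.56278063, 1.56679955]), 'moment': array([-0.03743156, -0.02183015,  0.00143069]), 'gripper_force': 0.0, 'width': 0.08767444969817936}
```

View pics/scene0.png

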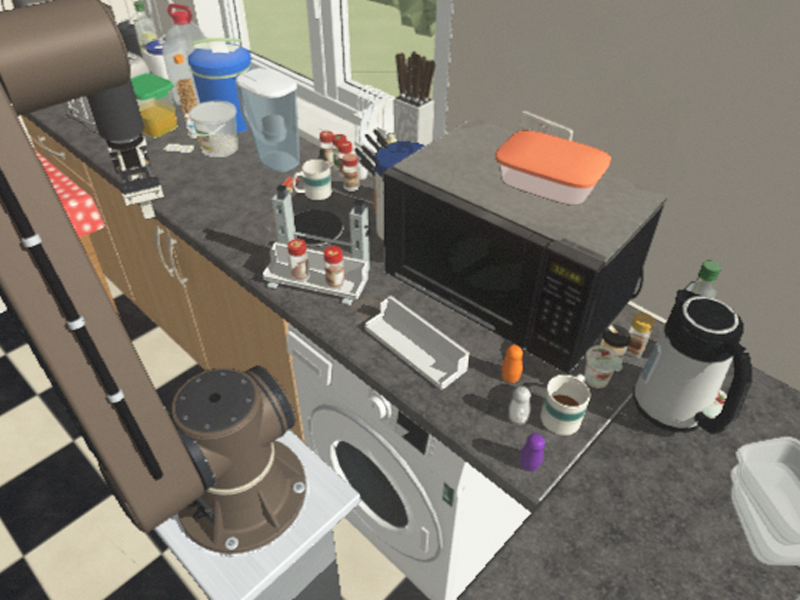

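View pics/top0.png

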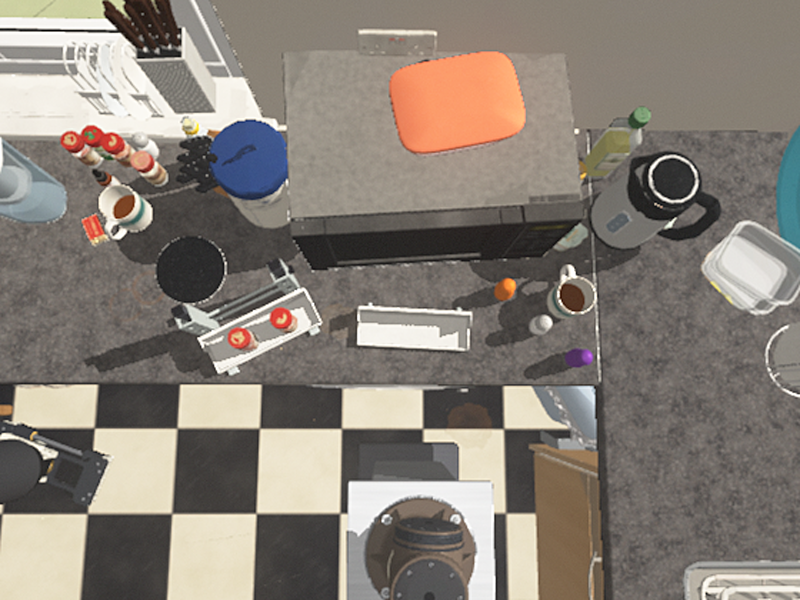

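The shaker could be mistaken for two others: orange at (512,363), purple at (533,452) and grey/clear at (520,405) in the scene view. I choose the grey one. The rack is at about (320,230) and the loose shelf at (415,340). Next is a close montage to check the choice and read features.

```bash
python3 - <<'E'
import cv2,numpy as np
s=cv2.imread("raw_scene0.png");t=cv2.imread("raw_top0.png")
def crop(im,x,y,w,h):
    return cv2.resize(im[y:y+h,x:x+w],(400,300),interpolation=cv2.INTER_CUBIC)
m=np.vstack([np.hstack([crop(t,116,175,112,84),crop(t,240,200,112,84)]),np.hstack([crop(s,180,120,100,75),crop(s,320,240,100,75)])])
cv2.imwrite("pics/m1.png",m)
E
```

```text
(no output)
```

View pics/m1.png

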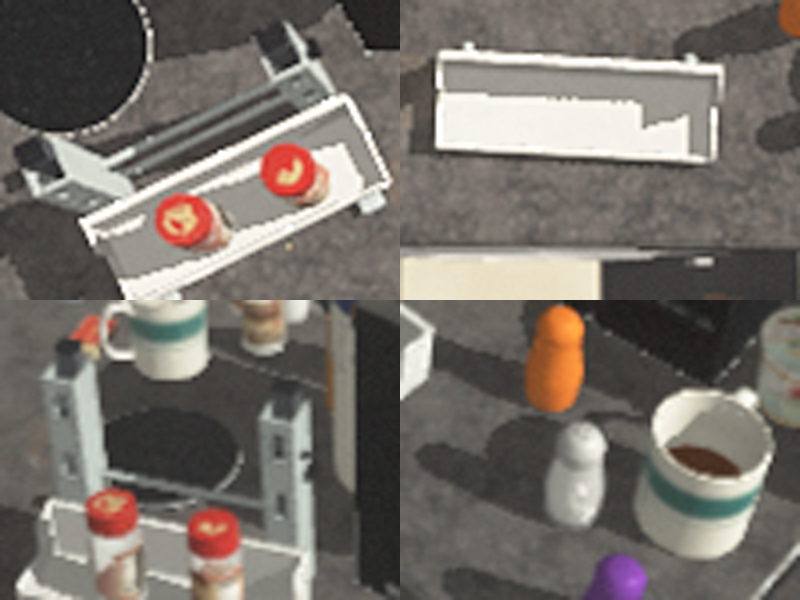

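The crops confirm the clear/grey-domed shaker (bottom right, between orange and purple). The loose shelf lies with its hooks to the rear, and slots show on both posts. Now I'll measure.

```bash
cat > h.py <<'E'
import numpy as np,cv2
from station import arm
def ray(n,u,v):
    c=arm.get_calibration(n);T=c["cam_to_world"]
    d=np.array([(u-c["cx"])/c["fx"],(v-c["cy"])/c["fy"],1.0]);return T[:3,3],T[:3,:3]@d
def onz(n,u,v,z):
    o,d=ray(n,u,v);return o+d*(z-o[2])/d[2]
def proj(n,p):
    c=arm.get_calibration(n);T=c["cam_to_world"];q=T[:3,:3].T@(np.array(p)-T[:3,3])
    return np.array([c["fx"]*q[0]/q[2]+c["cx"],c["fy"]*q[1]/q[2]+c["cy"]])
def m2r(m,x0,y0,k,ox=0,oy=0): return (x0+(m[0]-ox)/k-0.5+0.5/k, y0+(m[1]-oy)/k-0.5+0.5/k)
E
python3 - <<'E'
from h import *
t=cv2.imread("raw_top0.png").astype(float);g=t.min(2)
k=400/112
# loose shelf rear edge: first crossing of 150 scanning downward
pts=[]
for u in range(256,328):
    col=g[205:235,u]
    i=np.argmax(col>150)
    if i>0: pts.append((u,205+i-1+(150-col[i-1])/(col[i]-col[i-1])))
pts=np.array(pts);
for _ in range(4):
    a=np.polyfit(pts[:,0],pts[:,1],1);r=pts[:,1]-np.polyval(a,pts[:,0]);pts=pts[abs(r)<0.6]
print("shelf edge",a,len(pts),r.std())
ends=[]
for rng,uu in(((1),range(244,262)),((-1),range(338,318,-1))):
    res=[]
    for off in (1,2,3,5,7):
        vals=np.array([np.interp(np.polyval(a,u)+off,np.arange(420),g[:,u]) for u in uu])
        i=np.argmax(vals>140);us=list(uu)
        res.append(us[i-1]+(us[i]-us[i-1])*(140-vals[i-1])/(vals[i]-vals[i-1]))
    print("ends",np.round(res,2))
    u=np.median(res[:2]);ends.append(onz("top",u,np.polyval(a,u),.06))
L,R=ends;print("L,R",L,R,np.linalg.norm(L-R))
d=(L-R)[:2];phi=np.arctan2(-d[0],d[1]);mid=(L+R)[:2]/2-.004*np.array([np.cos(phi),np.sin(phi)])
print("shelf phi deg",np.degrees(phi),"mid",mid)
# hooks in top montage
for m in((469,47),(691,58)):print("hook",onz("top",*m2r(m,240,200,k,400,0),.05))
# rack lower panel
P=[onz("top",*m2r(m,116,175,k),.074) for m in((82,218),(348,97))];print("rackpanel",P,np.linalg.norm(P[0]-P[1]))
d=(P[0]-P[1])[:2];phi=np.arctan2(-d[0],d[1]);print("rack phi",np.degrees(phi),"mid rear",(P[0]+P[1])/2)
# shaker top + base
for n,m,kk,x0,y0,ox,oy,z in(("scene",(580,424),4,320,240,400,300,.09),("scene",(574,518),4,320,240,400,300,0.0)):
    print("shaker",onz(n,*m2r(m,x0,y0,kk,ox,oy),z))
print("shk top",onz("top",541/800*560,324/600*420,.08), "mug",onz("top",571*.7,297*.7,.094))
E
```

```text
shelf edge [5.50770408e-02 1.99251693e+02] 66 0.16299428007469294
ends [250.2  249.8  249.97 249.71 249.49]
ends [330.43 330.53 330.53 330.53 330.29]
L,R [0.53459261 0.14022845 0.06      ] [ 0.52182272 -0.11237602  0.06      ] 0.2529270397835687
shelf phi deg -2.8940044476721996 mid [0.52421277 0.01412817]
hook [0.53701179 0.11252506 0.05      ]
hook [ 0.52817293 -0.08417636  0.05      ]
rackpanel [array([0.46058339, 0.47823504, 0.074     ]), array([0.56707386, 0.25443091, 0.074     ])] 0.24784774874126336
rack phi 25.446039478400436 mid rear [0.51382862 0.36633298 0.074     ]
shaker [ 0.49694312 -0.26154532  0.09      ]
shaker [ 0.490099   -0.27565876  0.        ]
shk top [ 0.49047235 -0.25833947  0.08      ] mug [ 0.54764199 -0.32174408  0.094     ]
```

```bash
python3 - <<'E'
from h import *
import scipy.ndimage as nd
t=cv2.imread("raw_top0.png").astype(float);s=cv2.imread("raw_scene0.png").astype(float)
def ridge(img,n,A,B,z,L=6):
    g=img.min(2);A=np.array(A,float);B=np.array(B,float)
    for it in range(3):
        d=(B-A);ln=np.hypot(*d);d/=ln;nn=np.array([-d[1],d[0]])
        o=np.arange(-3,3.01,.1);C=[]
        for s_ in np.arange(5,ln-5,.5):
            p=A+d*s_;q=p[:,None]+nn[:,None]*o
            v=nd.map_coordinates(g,[q[1],q[0]],order=1);w=np.clip(v-185,0,None)
            if w.sum()>50:C.append((s_,(w*o).sum()/w.sum()))
        C=np.array(C);a=np.polyfit(C[:,0],C[:,1],1)
        for _ in range(4):
            r=C[:,1]-np.polyval(a,C[:,0]);C=C[abs(r)<.6];a=np.polyfit(C[:,0],C[:,1],1)
        A,B=A+nn*a[1],B+nn*np.polyval(a,ln)
    d=(B-A);ln=np.hypot(*d);d/=ln
    E=[]
    for P,sg in((A,1),(B,-1)):
        x=np.arange(-6,6.01,.1);q=P[:,None]+sg*d[:,None]*x
        v=nd.map_coordinates(g,[q[1],q[0]],order=1);i=np.argmax(v>160);E.append(P+sg*d*x[i])
    W=[onz(n,*e,z) for e in E];dd=(W[0]-W[1])[:2];phi=np.arctan2(-dd[0],dd[1])
    print(n,"px",np.round(E,2).tolist(),"len",np.linalg.norm(dd).round(4),"phi",np.degrees(phi).round(2),"mid",((W[0]+W[1])/2).round(4),len(C))
k=400/112
f=lambda m,ox=0:m2r(m,116 if ox==0 else 240,175 if ox==0 else 200,k,ox,0)
ridge(t,"top",f((440,58),400),f((720,71),400),.06)
ridge(t,"top",f((86,222)),f((346,101)),.074)
# predicted scene pixels for given poses
for nm,c,phi,z in(("shelf",(.5242,.0141),-2.9,.06),):
    ph=np.radians(phi)
    for sy in(1,-1):print(nm,proj("scene",[c[0]-np.sin(ph)*.125*sy,c[1]+np.cos(ph)*.125*sy,z]))
out=[]
for (x,y,w,h) in((246,200,90,67),(180,125,90,67)):
    out.append(cv2.resize(s[y:y+h,x:x+w].astype(np.uint8),(800,596),interpolation=cv2.INTER_CUBIC))
    cv2.imwrite(f"pics/c{x}.png",out[-1])
E
```

```text
top px [[250.3, 214.62], [330.17, 218.88]] len 0.2509 phi -2.8 mid [0.5234 0.014  0.06  ] 129
top px [[138.11, 237.36], [213.11, 201.35]] len 0.2519 phi 26.67 mid [0.512  0.3669 0.074 ] 141
shelf [272.44935157 206.14000682]
shelf [327.32141795 246.36049582]
```

View pics/c180.png

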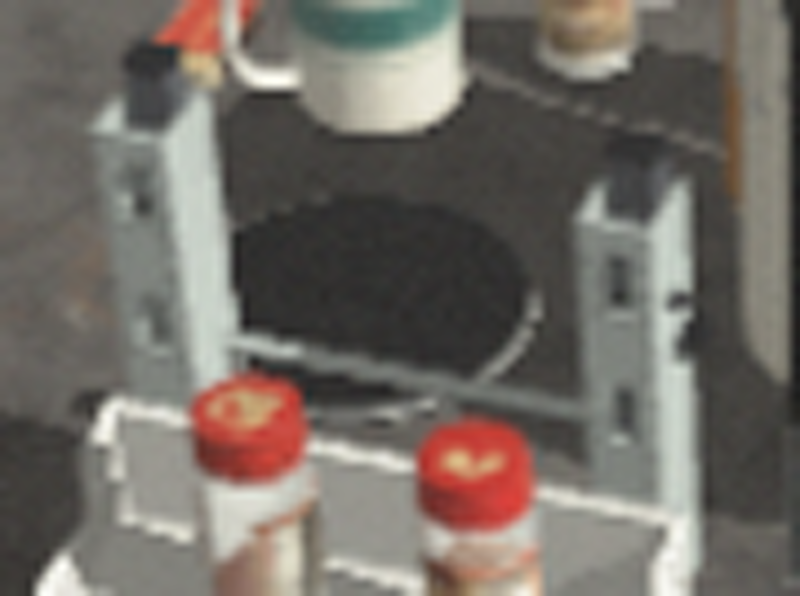

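This scene crop shows the upper slots at about (137,190) on the left post and (620,280) on the right. The lower slots are at (152,325) and (625,412), and the fixed panel's top corners at (112,402) and (683,520).

```bash
python3 - <<'E'
from h import *
s=cv2.imread("raw_scene0.png").astype(float)
k=800/90
r=lambda m:m2r(m,180,125,k)
# panel corners scene
W=[onz("scene",*r(m),.074) for m in((110,402),(686,520))]
d=(W[0]-W[1])[:2];phi=np.arctan2(-d[0],d[1]);print("scene panel",W,np.linalg.norm(d),np.degrees(phi),(W[0]+W[1])/2)
for phid,c in((25.4,(.5138,.3663)),(26.5,(.5125,.3666))):
    ph=np.radians(phid);ex=np.array([np.cos(ph),np.sin(ph),0]);ey=np.array([-np.sin(ph),np.cos(ph),0]);c=np.array([*c,0])
    for nm,m in(("pl",(110,402)),("pr",(686,520)),("lu",(137,190)),("ll",(152,325)),("ru",(620,280)),("rl",(625,412)),("lu top",(137,168)),("ll top",(152,300)),("ru top",(620,253)),("rl top",(625,387)),("ptl",(96,128)),("ptr",(580,215))):
        o,dd=ray("scene",*r(m));tt=((c-o)@ex)/(dd@ex);p=o+dd*tt
        print(phid,nm,"y %.4f z %.4f"%((p-c)@ey,p[2]))
# column profile through slots
for nm,u0,v0,u1,v1 in(("R",616,225,628,450),("L",131,140,156,370)):
    n=46;g=[]
    import scipy.ndimage as nd
    for i in range(n):
        a=i/(n-1);u,v=r((u0+(u1-u0)*a,v0+(v1-v0)*a));g.append(nd.map_coordinates(s.mean(2),[[v],[u]],order=1)[0])
    print(nm,[int(x) for x in g])
E
```

```text
scene panel [array([0.45455831, 0.47635419, 0.074     ]), array([0.56688372, 0.25263114, 0.074     ])] 0.25033777423100395 26.660012630805387 [0.51072101 0.36449266 0.074     ]
25.4 pl y 0.1288 z 0.0684
25.4 pr y -0.1251 z 0.0733
25.4 lu y 0.1016 z 0.1803
25.4 ll y 0.1037 z 0.1140
25.4 ru y -0.1018 z 0.1852
25.4 rl y -0.1011 z 0.1215
25.4 lu top y 0.1002 z 0.1910
25.4 ll top y 0.1021 z 0.1268
25.4 ru top y -0.1023 z 0.1979
25.4 rl top y -0.1017 z 0.1340
25.4 ptl y 0.1157 z 0.2063
25.4 ptr y -0.0867 z 0.2118
26.5 pl y 0.1258 z 0.0715
26.5 pr y -0.1254 z 0.0721
26.5 lu y 0.0990 z 0.1827
26.5 ll y 0.1011 z 0.1165
26.5 ru y -0.1022 z 0.1845
26.5 rl y -0.1016 z 0.1208
26.5 lu top y 0.0976 z 0.1933
26.5 ll top y 0.0995 z 0.1293
26.5 ru top y -0.1027 z 0.1972
26.5 rl top y -0.1021 z 0.1332
26.5 ptl y 0.1129 z 0.2087
26.5 ptr y -0.0873 z 0.2113
R [154, 146, 127, 125, 122, 114, 100, 78, 73, 75, 75, 75, 72, 67, 60, 69, 92, 117, 143, 130, 121, 125, 127, 127, 127, 127, 127, 126, 127, 127, 125, 117, 106, 90, 72, 70, 69, 70, 70, 70, 80, 95, 118, 137, 130, 126]
L [147, 131, 126, 123, 115, 107, 97, 93, 93, 94, 94, 87, 82, 79, 89, 106, 114, 122, 125, 127, 128, 128, 128, 128, 128, 127, 127, 127, 125, 122, 111, 103, 101, 101, 104, 110, 115, 113, 113, 118, 127, 140, 133, 121, 125, 128]
```

Rack yaw is about 26.6°, panel middle (0.512,0.366) and slots' lower edge about 0.169 m. The shelf is at (0.5235,0.014) with yaw −2.85°. I'll move above the shelf.

```bash

python3 -m crank '[{"dx":0,"dy":-0.03,"dz":0.04,"twist":-7,"grip":1},{"dx":0,"dy":-0.05,"dz":0.08,"twist":-14,"grip":1},{"dx":0,"dy":-0.07,"dz":0.12,"twist":-21,"grip":1},{"dx":0.02,"dy":-0.1,"dz":0.14,"twist":-28,"grip":1},{"dx":0.04,"dy":-0.13,"dz":0.15,"twist":-35,"grip":1}]'
python3 -m crank '[{"dx":0.02,"dy":-0.04,"dz":0,"twist":-7,"grip":1},{"dx":0.04,"dy":-0.08,"dz":0,"twist":-14,"grip":1},{"dx":0.06,"dy":-0.11,"dz":0,"twist":-21,"grip":1},{"dx":0.08,"dy":-0.14,"dz":0,"twist":-28,"grip":1},{"dx":0.1,"dy":-0.18,"dz":0,"twist":-35,"grip":1}]'
python3 -m crank '[{"dx":0.02,"dy":-0.035,"dz":0,"twist":-3,"grip":1},{"dx":0.04,"dy":-0.07,"dz":0,"twist":-3,"grip":1},{"dx":0.06,"dy":-0.105,"dz":0,"twist":-3,"grip":1},{"dx":0.08,"dy":-0.14,"dz":0,"twist":-3,"grip":1},{"dx":0.1,"dy":-0.175,"dz":0,"twist":-3,"grip":1}]'
```

```text
t: 0.52
eef_pos: [0.2622, 0.5115, 0.3413]
ee_rot: [-3.138, 0.002, -0.955]
force: [1.5, 0.4, 0.4]
width: 0.0877
gripper_force: 0.0
t: 0.93
eef_pos: [0.3615, 0.3324, 0.3377]
ee_rot: [3.141, -0.0, -1.568]
force: [1.9, 1.8, -0.5]
width: 0.0876
gripper_force: 0.0
t: 1.35
eef_pos: [0.4613, 0.1569, 0.3381]
ee_rot: [-3.142, 0.0, -1.615]
force: [0.7, 0.3, -0.6]
width: 0.0872
gripper_force: 0.0
```

```bash

python3 -m crank '[{"dx":0.02,"dy":-0.036,"dz":0,"twist":-0.3,"grip":1},{"dx":0.035,"dy":-0.07,"dz":-0.01,"twist":-0.3,"grip":1},{"dx":0.05,"dy":-0.105,"dz":-0.02,"twist":-0.3,"grip":1},{"dx":0.0625,"dy":-0.135,"dz":-0.04,"twist":-0.3,"grip":1},{"dx":0.0625,"dy":-0.143,"dz":-0.075,"twist":-0.3,"grip":1}]'
python3 -m crank '[{"dx":0,"dy":0,"dz":-0.04,"twist":0,"grip":1},{"dx":0,"dy":0,"dz":-0.08,"twist":0,"grip":1},{"dx":0,"dy":0,"dz":-0.12,"twist":0,"grip":1},{"dx":0,"dy":0,"dz":-0.15,"twist":0,"grip":1},{"dx":0,"dy":0,"dz":-0.16,"twist":0,"grip":1}]'
python3 - <<'E'
from h import *
s=arm.get_state();print(s["eef_pos"],s["ee_rot"],s["force"])
f=arm.grab_frame("scene")[:,:,::-1]
cv2.imwrite("pics/a.png",cv2.resize(f[150:285,220:400],(800,600),interpolation=cv2.INTER_CUBIC))
E
```

```text
t: 1.77
eef_pos: [0.5265, 0.0125, 0.2646]
ee_rot: [-3.137, 0.0, -1.623]
force: [0.6, 0.4, -1.0]
width: 0.0876
gripper_force: 0.0
t: 2.18
eef_pos: [0.52, 0.0148, 0.0982]
ee_rot: [3.134, -0.002, -1.621]
force: [-0.4, -0.5, -0.6]
width: 0.0878
gripper_force: 0.0
[0.52004951 0.01480264 0.09819063] [ 3.13425372e+00 -2.17169859e-03 -1.62138139e+00] [-0.43487191 -0.52888057 -0.60067374]
```

View pics/a.png

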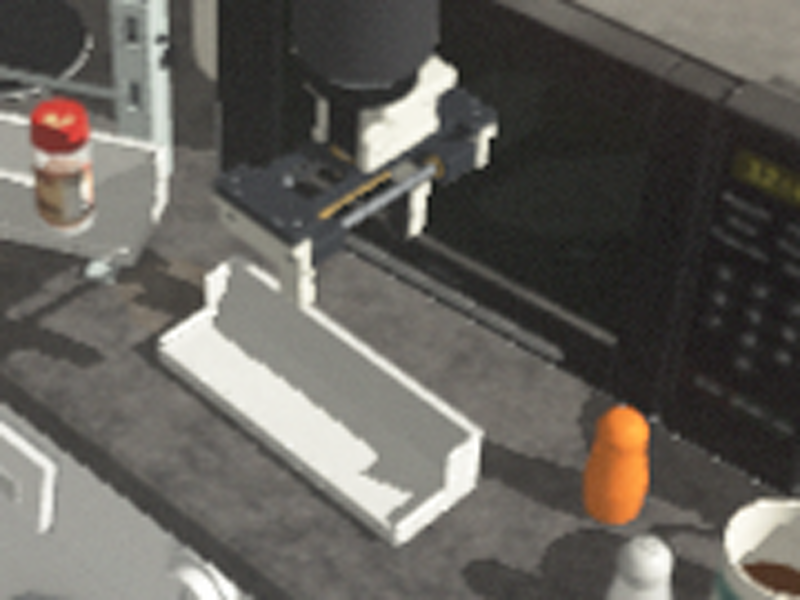

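The fingers straddle the panel: front finger at (305,290), rear at (418,220), with the shelf clear. I'll descend.

```bash

python3 -m crank '[{"dx":0,"dy":0,"dz":-0.03,"twist":0,"grip":1},{"dx":0,"dy":0,"dz":-0.055,"twist":0,"grip":1},{"dx":0,"dy":0,"dz":-0.075,"twist":0,"grip":1},{"dx":0,"dy":0,"dz":-0.085,"twist":0,"grip":1},{"dx":0,"dy":0,"dz":-0.085,"twist":0,"grip":1}]'
```

```text
t: 2.65
eef_pos: [0.5233, 0.0158, 0.0174]
ee_rot: [3.14, -0.001, -1.62]
force: [0.1, 0.2, -0.2]
width: 0.0877
gripper_force: 0.0
```

```bash

python3 -m crank '[{"dx":0,"dy":0,"dz":-0.004,"twist":0,"grip":1},{"dx":0,"dy":0,"dz":-0.004,"twist":0,"grip":0},{"dx":0,"dy":0,"dz":-0.004,"twist":0,"grip":-0.5},{"dx":0,"dy":0,"dz":-0.004,"twist":0,"grip":-1},{"dx":0,"dy":0,"dz":-0.004,"twist":0,"grip":-1}]' 30
python3 -m crank '[{"dx":0,"dy":0,"dz":0,"twist":0,"grip":-1},{"dx":0,"dy":0,"dz":0,"twist":0,"grip":-1},{"dx":0,"dy":0,"dz":0,"twist":0,"grip":-1},{"dx":0,"dy":0,"dz":0,"twist":0,"grip":-1},{"dx":0,"dy":0,"dz":0,"twist":0,"grip":-1}]' 60
```

```text
t: 3.07
eef_pos: [0.5242, 0.0161, 0.0149]
ee_rot: [-3.14, 0.001, -1.62]
force: [-0.2, 0.0, 1.1]
width: 0.0666
gripper_force: 0.0
t: 3.48
eef_pos: [0.5235, 0.0158, 0.014]
ee_rot: [3.141, -0.0, -1.62]
force: [0.3, 0.6, -0.8]
width: 0.0333
gripper_force: 0.0
```

```bash

for i in 1 2; do python3 -m crank '[{"dx":0,"dy":0,"dz":0,"twist":0,"grip":-1},{"dx":0,"dy":0,"dz":0,"twist":0,"grip":-1},{"dx":0,"dy":0,"dz":0,"twist":0,"grip":-1},{"dx":0,"dy":0,"dz":0,"twist":0,"grip":-1},{"dx":0,"dy":0,"dz":0,"twist":0,"grip":-1}]' 60; done
python3 - <<'E'
from h import *
print(arm.get_state())
cv2.imwrite("raw_top1.png",arm.grab_frame("top")[:,:,::-1])
E
```

```text
t: 3.9
eef_pos: [0.5232, 0.0159, 0.014]
ee_rot: [3.141, -0.0, -1.62]
force: [-0.7, 0.3, 1.1]
width: 0.0074
gripper_force: 60.0
t: 4.32
eef_pos: [0.5234, 0.0158, 0.014]
ee_rot: [3.141, -0.0, -1.62]
force: [-1.6, 1.0, 1.2]
width: 0.0073
gripper_force: 60.0
{'t': 4.3167, 'q': array([ 4.05215976e-01,  3.00176942e-01, -5.39690900e-01, -9.18067865e-05,
       -7.31198559e-01, -4.54524181e-01]), 'qd': array([ 0.00085341,  0.00152779, -0.00084765, -0.00129497, -0.00189673,
       -0.00202677]), 'joint_efforts': array([-4.33770223e-01, -4.47994673e+01,  2.14469612e+01,  5.35088539e+00,
        5.47919143e-01, -2.20721023e-02]), 'eef_pos': array([0.52338561, 0.01583544, 0.01397057]), 'ee_rot': array([ 3.14132309e+00, -6.35086323e-05, -1.62017287e+00]), 'force': array([-1.62188348,  1.02300866,  1.181854  ]), 'moment': array([0.34196268, 0.65696731, 0.01316708]), 'gripper_force': 60.00666260719299, 'width': 0.00732444140430548}
```

Gripped at 60 N. I'll lift, carry and turn to the pre-insertion pose.

```bash

python3 -m crank '[{"dx":0,"dy":0,"dz":0.015,"twist":0,"grip":-1},{"dx":-0.005,"dy":0,"dz":0.045,"twist":0,"grip":-1},{"dx":-0.02,"dy":0,"dz":0.08,"twist":0,"grip":-1},{"dx":-0.035,"dy":0,"dz":0.115,"twist":0,"grip":-1},{"dx":-0.048,"dy":0.01,"dz":0.15,"twist":0,"grip":-1}]'
python3 -m crank '[{"dx":0,"dy":0.03,"dz":0.025,"twist":4,"grip":-1},{"dx":0,"dy":0.06,"dz":0.05,"twist":9,"grip":-1},{"dx":0,"dy":0.095,"dz":0.075,"twist":14,"grip":-1},{"dx":0,"dy":0.13,"dz":0.086,"twist":19,"grip":-1},{"dx":0,"dy":0.165,"dz":0.086,"twist":24,"grip":-1}]'
python3 -m crank '[{"dx":0,"dy":0.04,"dz":0,"twist":3,"grip":-1},{"dx":0,"dy":0.08,"dz":0,"twist":5.5,"grip":-1},{"dx":0,"dy":0.12,"dz":0,"twist":5.5,"grip":-1},{"dx":0,"dy":0.15,"dz":0,"twist":5.5,"grip":-1},{"dx":0,"dy":0.16,"dz":0,"twist":5.5,"grip":-1}]'
python3 -m crank '[{"dx":0,"dy":0,"dz":-0.02,"twist":0,"grip":-1},{"dx":0,"dy":0,"dz":-0.045,"twist":0,"grip":-1},{"dx":0,"dy":0,"dz":-0.07,"twist":0,"grip":-1},{"dx":0,"dy":0,"dz":-0.085,"twist":0,"grip":-1},{"dx":0,"dy":0,"dz":-0.085,"twist":0,"grip":-1}]'
python3 - <<'E'
from h import *
T=arm.grab_frame("top")[:,:,::-1];S=arm.grab_frame("scene")[:,:,::-1]
cv2.imwrite("raw_top2.png",T);cv2.imwrite("raw_scene2.png",S)
c=lambda f,x,y,w,h:cv2.resize(f[y:y+h,x:x+w],(400,600),interpolation=cv2.INTER_CUBIC)
cv2.imwrite("pics/b.png",np.hstack([c(T,116,155,100,150),c(S,175,90,100,150)]))
s=arm.get_state();print(s["eef_pos"],s["ee_rot"],s["force"],s["moment"],s["width"])
E
```

```text
t: 4.78
eef_pos: [0.4739, 0.0248, 0.1647]
ee_rot: [3.14, -0.001, -1.621]
force: [1.0, 0.5, -3.5]
width: 0.0074
gripper_force: 60.0
t: 5.2
eef_pos: [0.4767, 0.1933, 0.2535]
ee_rot: [-3.136, 0.002, -1.197]
force: [1.3, 0.2, -3.6]
width: 0.0074
gripper_force: 60.0
t: 5.62
eef_pos: [0.475, 0.3549, 0.2483]
ee_rot: [3.14, 0.0, -1.103]
force: [0.5, -0.9, -3.3]
width: 0.0073
gripper_force: 60.0
t: 6.03
eef_pos: [0.4735, 0.3488, 0.1604]
ee_rot: [3.134, -0.002, -1.106]
force: [-0.0, -1.3, -4.9]
width: 0.0071
gripper_force: 60.0
[0.47564578 0.35056716 0.16474318] [ 3.14058931e+00 -9.26335734e-04 -1.10528287e+00] [-0.16183073  1.29828858 -3.03947114] [ 0.09921869 -0.15183962  0.02454859] 0.0072903487235353925
```

View pics/b.png

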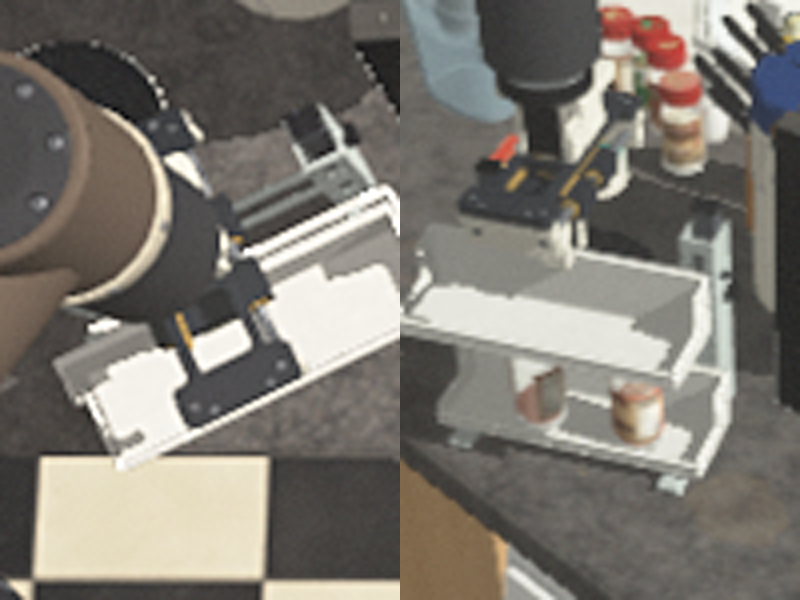

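The shelf is in front of the rack, square to it, and clear of the jars below. I'll advance to just short of contact, then feel in.

```bash

python3 -m crank '[{"dx":0.005,"dy":0.0025,"dz":0,"twist":0,"grip":-1},{"dx":0.01,"dy":0.005,"dz":0,"twist":0,"grip":-1},{"dx":0.015,"dy":0.0075,"dz":0,"twist":0,"grip":-1},{"dx":0.0188,"dy":0.0094,"dz":0,"twist":0,"grip":-1},{"dx":0.0188,"dy":0.0094,"dz":0,"twist":0,"grip":-1}]'
python3 -m crank '[{"dx":0.0009,"dy":0.00045,"dz":0,"twist":0,"grip":-1},{"dx":0.0018,"dy":0.0009,"dz":0,"twist":0,"grip":-1},{"dx":0.0027,"dy":0.0013,"dz":0,"twist":0,"grip":-1},{"dx":0.0036,"dy":0.0018,"dz":0,"twist":0,"grip":-1},{"dx":0.0036,"dy":0.0018,"dz":0,"twist":0,"grip":-1}]'
python3 -m crank '[{"dx":0.0009,"dy":0.00045,"dz":0,"twist":0,"grip":-1},{"dx":0.0018,"dy":0.0009,"dz":0,"twist":0,"grip":-1},{"dx":0.0027,"dy":0.0013,"dz":0,"twist":0,"grip":-1},{"dx":0.0027,"dy":0.0013,"dz":0,"twist":0,"grip":-1},{"dx":0.0027,"dy":0.0013,"dz":0,"twist":0,"grip":-1}]'
```

```text
t: 6.55
eef_pos: [0.4954, 0.3609, 0.1653]
ee_rot: [-3.141, 0.0, -1.106]
force: [-1.1, 0.3, -4.4]
width: 0.0072
gripper_force: 60.0
t: 6.97
eef_pos: [0.498, 0.3622, 0.165]
ee_rot: [-3.141, -0.0, -1.105]
force: [-0.0, -0.6, -3.8]
width: 0.0069
gripper_force: 60.0
t: 7.38
eef_pos: [0.5007, 0.3634, 0.165]
ee_rot: [3.142, -0.0, -1.105]
force: [0.6, 0.4, -3.3]
width: 0.0071
gripper_force: 60.0
```

```bash

for i in 1 2; do python3 -m crank '[{"dx":0.0006,"dy":0.0003,"dz":0,"twist":0,"grip":-1},{"dx":0.0012,"dy":0.0006,"dz":0,"twist":0,"grip":-1},{"dx":0.0018,"dy":0.0009,"dz":0,"twist":0,"grip":-1},{"dx":0.0018,"dy":0.0009,"dz":0,"twist":0,"grip":-1},{"dx":0.0018,"dy":0.0009,"dz":0,"twist":0,"grip":-1}]'; done; python3 -c "
from station import arm;print(arm.get_state()['moment'],arm.get_state()['ee_rot'])"
```

```text
t: 7.8
eef_pos: [0.5025, 0.3643, 0.165]
ee_rot: [3.142, -0.0, -1.105]
force: [-0.4, -0.4, -3.3]
width: 0.0072
gripper_force: 60.0
t: 8.22
eef_pos: [0.5041, 0.365, 0.1648]
ee_rot: [3.141, -0.0, -1.105]
force: [-0.8, -1.5, -2.7]
width: 0.007
gripper_force: 60.0
[-0.34054832  0.45702095  0.22979896] [ 3.14097713e+00 -2.17302273e-04 -1.10516975e+00]
```

```bash

python3 -m crank '[{"dx":0.0006,"dy":0.0003,"dz":0,"twist":0,"grip":-1},{"dx":0.0012,"dy":0.0006,"dz":0,"twist":0,"grip":-1},{"dx":0.0018,"dy":0.0009,"dz":0,"twist":0,"grip":-1},{"dx":0.0018,"dy":0.0009,"dz":0,"twist":0,"grip":-1},{"dx":0.0018,"dy":0.0009,"dz":0,"twist":0,"grip":-1}]'; python3 -c "
from station import arm;print(arm.get_state()['moment'],arm.get_state()['ee_rot'])"
```

```text
t: 8.63
eef_pos: [0.506, 0.3661, 0.1647]
ee_rot: [3.141, 0.0, -1.105]
force: [-0.4, 0.2, -7.5]
width: 0.0071
gripper_force: 60.0
[-0.05701205  0.13082149  0.06052103] [ 3.14131698e+00  4.80019243e-05 -1.10542573e+00]
```

```bash

python3 -m crank '[{"dx":0,"dy":0,"dz":0,"twist":0,"grip":-1},{"dx":0,"dy":0,"dz":0,"twist":0,"grip":-1},{"dx":0,"dy":0,"dz":0,"twist":0,"grip":-1},{"dx":0,"dy":0,"dz":0,"twist":0,"grip":-1},{"dx":0,"dy":0,"dz":0,"twist":0,"grip":-1}]'
python3 -m crank '[{"dx":0,"dy":0,"dz":-0.0005,"twist":0,"grip":-1},{"dx":0,"dy":0,"dz":-0.001,"twist":0,"grip":-1},{"dx":0,"dy":0,"dz":-0.001,"twist":0,"grip":-1},{"dx":0,"dy":0,"dz":-0.001,"twist":0,"grip":-1},{"dx":0,"dy":0,"dz":-0.001,"twist":0,"grip":-1}]'; python3 -c "
from station import arm;print(arm.get_state()['moment'],arm.get_state()['ee_rot'])"
```

```text
t: 9.05
eef_pos: [0.506, 0.3661, 0.1648]
ee_rot: [3.141, 0.0, -1.105]
force: [1.7, -0.1, -9.8]
width: 0.0073
gripper_force: 60.0
t: 9.47
eef_pos: [0.5064, 0.3663, 0.1646]
ee_rot: [-3.141, 0.0, -1.105]
force: [0.6, -0.4, -3.8]
width: 0.0072
gripper_force: 60.0
[ 0.04898504 -0.01879797 -0.01100592] [-3.14055442e+00  1.55050546e-04 -1.10517019e+00]
```

The downward force shows the hook tops rubbing the slots' upper edges, so the hooks are in but high. I'll lower a little and push in.

```bash

python3 -m crank '[{"dx":0,"dy":0,"dz":-0.0006,"twist":0,"grip":-1},{"dx":0,"dy":0,"dz":-0.0012,"twist":0,"grip":-1},{"dx":0.0006,"dy":0.0003,"dz":-0.0012,"twist":0,"grip":-1},{"dx":0.0013,"dy":0.00065,"dz":-0.0012,"twist":0,"grip":-1},{"dx":0.0018,"dy":0.0009,"dz":-0.0012,"twist":0,"grip":-1}]'
for i in 1 2; do python3 -m crank '[{"dx":0.0006,"dy":0.0003,"dz":0,"twist":0,"grip":-1},{"dx":0.0012,"dy":0.0006,"dz":0,"twist":0,"grip":-1},{"dx":0.0014,"dy":0.0007,"dz":0,"twist":0,"grip":-1},{"dx":0.0014,"dy":0.0007,"dz":0,"twist":0,"grip":-1},{"dx":0.0014,"dy":0.0007,"dz":0,"twist":0,"grip":-1}]'; done; python3 -c "
from station import arm;print(arm.get_state()['moment'],arm.get_state()['ee_rot'])"
```

```text
t: 9.88
eef_pos: [0.508, 0.367, 0.1628]
ee_rot: [-3.142, -0.0, -1.105]
force: [-0.3, 0.8, -3.9]
width: 0.0073
gripper_force: 60.0
t: 10.3
eef_pos: [0.5093, 0.3676, 0.1628]
ee_rot: [3.142, -0.0, -1.105]
force: [0.1, 0.4, -3.9]
width: 0.0067
gripper_force: 60.0
t: 10.72
eef_pos: [0.5106, 0.3684, 0.1628]
ee_rot: [3.141, -0.0, -1.105]
force: [-0.8, -0.4, -3.4]
width: 0.0069
gripper_force: 60.0
[0.00947539 0.0552951  0.03526166] [ 3.14148786e+00 -3.25162178e-05 -1.10518966e+00]
```

```bash

for i in 1 2; do python3 -m crank '[{"dx":0.0004,"dy":0.0002,"dz":0,"twist":0,"grip":-1},{"dx":0.0008,"dy":0.0004,"dz":0,"twist":0,"grip":-1},{"dx":0.001,"dy":0.0005,"dz":0,"twist":0,"grip":-1},{"dx":0.001,"dy":0.0005,"dz":0,"twist":0,"grip":-1},{"dx":0.001,"dy":0.0005,"dz":0,"twist":0,"grip":-1}]'; done; python3 -c "
from station import arm;print(arm.get_state()['moment'],arm.get_state()['ee_rot'])"
```

```text
t: 11.13
eef_pos: [0.5106, 0.3683, 0.1627]
ee_rot: [3.14, -0.0, -1.105]
force: [-5.3, -2.0, -0.2]
width: 0.0073
gripper_force: 60.0
t: 11.55
eef_pos: [0.5106, 0.3682, 0.1626]
ee_rot: [3.138, -0.0, -1.105]
force: [-9.1, -1.9, 2.2]
width: 0.007
gripper_force: 60.0
[-1.0008255   3.58062316  0.01155169] [ 3.13766798e+00 -4.14918446e-04 -1.10523022e+00]
```

Panel contact is felt at the expected depth. I'll ease the push, then press down in steps.

```bash

python3 -m crank '[{"dx":-0.0008,"dy":-0.0004,"dz":0,"twist":0,"grip":-1},{"dx":-0.0012,"dy":-0.0006,"dz":0,"twist":0,"grip":-1},{"dx":-0.0012,"dy":-0.0006,"dz":-0.001,"twist":0,"grip":-1},{"dx":-0.0012,"dy":-0.0006,"dz":-0.002,"twist":0,"grip":-1},{"dx":-0.0012,"dy":-0.0006,"dz":-0.002,"twist":0,"grip":-1}]'
python3 -m crank '[{"dx":0,"dy":0,"dz":-0.0006,"twist":0,"grip":-1},{"dx":0,"dy":0,"dz":-0.0012,"twist":0,"grip":-1},{"dx":0,"dy":0,"dz":-0.002,"twist":0,"grip":-1},{"dx":0,"dy":0,"dz":-0.002,"twist":0,"grip":-1},{"dx":0,"dy":0,"dz":-0.002,"twist":0,"grip":-1}]'; python3 -c "
from station import arm;print(arm.get_state()['moment'],arm.get_state()['ee_rot'])"
```

```text
t: 11.97
eef_pos: [0.5107, 0.3681, 0.1606]
ee_rot: [3.14, -0.0, -1.105]
force: [-6.3, -1.5, -0.7]
width: 0.0071
gripper_force: 60.0
t: 12.38
eef_pos: [0.5107, 0.3681, 0.1586]
ee_rot: [3.14, -0.001, -1.105]
force: [-5.1, -2.0, -0.2]
width: 0.007
gripper_force: 60.0
[-0.84477058  1.8883765   0.09065179] [ 3.13986144e+00 -5.14542876e-04 -1.10533374e+00]
```

```bash

python3 -m crank '[{"dx":-0.0005,"dy":-0.0002,"dz":-0.0006,"twist":0,"grip":-1},{"dx":-0.0007,"dy":-0.0003,"dz":-0.0012,"twist":0,"grip":-1},{"dx":-0.0007,"dy":-0.0003,"dz":-0.002,"twist":0,"grip":-1},{"dx":-0.0007,"dy":-0.0003,"dz":-0.002,"twist":0,"grip":-1},{"dx":-0.0007,"dy":-0.0003,"dz":-0.002,"twist":0,"grip":-1}]'
python3 -m crank '[{"dx":0,"dy":0,"dz":-0.0005,"twist":0,"grip":-1},{"dx":0,"dy":0,"dz":-0.001,"twist":0,"grip":-1},{"dx":0,"dy":0,"dz":-0.0015,"twist":0,"grip":-1},{"dx":0,"dy":0,"dz":-0.0015,"twist":0,"grip":-1},{"dx":0,"dy":0,"dz":-0.0015,"twist":0,"grip":-1}]'; python3 -c "
from station import arm;print(arm.get_state()['moment'],arm.get_state()['ee_rot'])"
```

```text
t: 12.8
eef_pos: [0.5107, 0.3683, 0.157]
ee_rot: [3.141, -0.0, -1.105]
force: [-4.3, -3.4, 1.1]
width: 0.0073
gripper_force: 60.0
t: 13.22
eef_pos: [0.5107, 0.3683, 0.1563]
ee_rot: [-3.141, -0.0, -1.105]
force: [-5.7, -3.6, 5.3]
width: 0.0074
gripper_force: 60.0
[-1.2349032   2.47939142  0.01945133] [-3.14129404e+00 -1.65287764e-04 -1.10498344e+00]
```

```bash

python3 -m crank '[{"dx":0,"dy":0,"dz":-0.0004,"twist":0,"grip":-1},{"dx":0,"dy":0,"dz":-0.0008,"twist":0,"grip":-1},{"dx":0,"dy":0,"dz":-0.0012,"twist":0,"grip":-1},{"dx":0,"dy":0,"dz":-0.0012,"twist":0,"grip":-1},{"dx":0,"dy":0,"dz":-0.0012,"twist":0,"grip":-1}]'; python3 -c "
from station import arm;print(arm.get_state()['moment'],arm.get_state()['ee_rot'])"
```

```text
t: 13.63
eef_pos: [0.5107, 0.3683, 0.1554]
ee_rot: [-3.141, -0.0, -1.105]
force: [-7.1, -3.1, 6.8]
width: 0.0073
gripper_force: 60.0
[-1.38031136e+00  2.77180437e+00 -8.23218430e-04] [-3.14112000e+00 -1.34762739e-04 -1.10496435e+00]
```

Moving against the catches as expected; continuing in small steps.

```bash

for i in 1 2; do python3 -m crank '[{"dx":0,"dy":0,"dz":-0.0004,"twist":0,"grip":-1},{"dx":0,"dy":0,"dz":-0.0008,"twist":0,"grip":-1},{"dx":0,"dy":0,"dz":-0.0012,"twist":0,"grip":-1},{"dx":0,"dy":0,"dz":-0.0012,"twist":0,"grip":-1},{"dx":0,"dy":0,"dz":-0.0012,"twist":0,"grip":-1}]'; done; python3 -c "
from station import arm;print(arm.get_state()['moment'],arm.get_state()['ee_rot'])"
```

```text
t: 14.05
eef_pos: [0.5107, 0.3683, 0.1544]
ee_rot: [-3.141, -0.0, -1.105]
force: [-7.7, -3.7, 8.2]
width: 0.0071
gripper_force: 60.0
t: 14.47
eef_pos: [0.5107, 0.3682, 0.1534]
ee_rot: [-3.141, -0.0, -1.105]
force: [-9.1, -4.6, 11.3]
width: 0.0073
gripper_force: 60.0
[-1.57446883  3.32902114  0.05056556] [-3.14098283e+00 -1.74529180e-04 -1.10491300e+00]
```

```bash

python3 -m crank '[{"dx":-0.0005,"dy":-0.0003,"dz":0,"twist":0,"grip":-1},{"dx":-0.0007,"dy":-0.0004,"dz":-0.0003,"twist":0,"grip":-1},{"dx":-0.0007,"dy":-0.0004,"dz":-0.0006,"twist":0,"grip":-1},{"dx":-0.0007,"dy":-0.0004,"dz":-0.001,"twist":0,"grip":-1},{"dx":-0.0007,"dy":-0.0004,"dz":-0.001,"twist":0,"grip":-1}]'
python3 -m crank '[{"dx":0,"dy":0,"dz":-0.0004,"twist":0,"grip":-1},{"dx":0,"dy":0,"dz":-0.0008,"twist":0,"grip":-1},{"dx":0,"dy":0,"dz":-0.001,"twist":0,"grip":-1},{"dx":0,"dy":0,"dz":-0.001,"twist":0,"grip":-1},{"dx":0,"dy":0,"dz":-0.001,"twist":0,"grip":-1}]'
```

```text
t: 14.88
eef_pos: [0.51, 0.3677, 0.1513]
ee_rot: [-3.141, -0.0, -1.105]
force: [-2.2, -4.1, 0.8]
width: 0.0077
gripper_force: 60.0
t: 15.3
eef_pos: [0.5102, 0.3676, 0.15]
ee_rot: [-3.142, -0.0, -1.105]
force: [-3.9, -4.0, 2.4]
width: 0.0074
gripper_force: 60.0
```

The force dropped sharply, so the crests have passed. I'll continue to the stop.

```bash

for i in 1 2; do python3 -m crank '[{"dx":0,"dy":0,"dz":-0.0004,"twist":0,"grip":-1},{"dx":0,"dy":0,"dz":-0.0008,"twist":0,"grip":-1},{"dx":0,"dy":0,"dz":-0.0012,"twist":0,"grip":-1},{"dx":0,"dy":0,"dz":-0.0012,"twist":0,"grip":-1},{"dx":0,"dy":0,"dz":-0.0012,"twist":0,"grip":-1}]'; done; python3 -c "
from station import arm;print(arm.get_state()['moment'],arm.get_state()['ee_rot'])"
```

```text
t: 15.72
eef_pos: [0.5102, 0.3684, 0.1482]
ee_rot: [-3.141, 0.0, -1.105]
force: [-1.3, -1.1, -4.5]
width: 0.0073
gripper_force: 60.0
t: 16.13
eef_pos: [0.5103, 0.3683, 0.1473]
ee_rot: [-3.141, 0.0, -1.105]
force: [0.0, -0.8, -4.2]
width: 0.0069
gripper_force: 60.0
[ 0.13634093 -0.03758104 -0.03237332] [-3.14111218e+00  1.11475197e-04 -1.10519553e+00]
```

```bash

for i in 1 2; do python3 -m crank '[{"dx":0,"dy":0,"dz":-0.0004,"twist":0,"grip":-1},{"dx":0,"dy":0,"dz":-0.0008,"twist":0,"grip":-1},{"dx":0,"dy":0,"dz":-0.001,"twist":0,"grip":-1},{"dx":0,"dy":0,"dz":-0.001,"twist":0,"grip":-1},{"dx":0,"dy":0,"dz":-0.001,"twist":0,"grip":-1}]'; done
```

```text
t: 16.55
eef_pos: [0.5103, 0.3683, 0.147]
ee_rot: [-3.141, 0.0, -1.105]
force: [-1.4, -0.9, 2.2]
width: 0.007
gripper_force: 60.0
t: 16.97
eef_pos: [0.5104, 0.3683, 0.1469]
ee_rot: [-3.14, 0.0, -1.105]
force: [-4.3, -1.8, 8.2]
width: 0.0074
gripper_force: 60.0
```

It stops firmly at 0.147 m, which is home. I'll ease up, release and rise.

```bash

python3 -m crank '[{"dx":0,"dy":0,"dz":0.0008,"twist":0,"grip":-1},{"dx":0,"dy":0,"dz":0.0015,"twist":0,"grip":-1},{"dx":0,"dy":0,"dz":0.0015,"twist":0,"grip":-1},{"dx":0,"dy":0,"dz":0.0015,"twist":0,"grip":-0.8},{"dx":0,"dy":0,"dz":0.0015,"twist":0,"grip":-0.5}]'
python3 -m crank '[{"dx":0,"dy":0,"dz":0,"twist":0,"grip":-0.2},{"dx":0,"dy":0,"dz":0,"twist":0,"grip":0},{"dx":0,"dy":0,"dz":0,"twist":0,"grip":0},{"dx":0,"dy":0,"dz":0.02,"twist":0,"grip":0},{"dx":0,"dy":0,"dz":0.05,"twist":0,"grip":0}]'
python3 -m crank '[{"dx":0,"dy":0,"dz":0.04,"twist":0,"grip":0},{"dx":0,"dy":0,"dz":0.08,"twist":0,"grip":0},{"dx":-0.01,"dy":-0.03,"dz":0.11,"twist":0,"grip":0},{"dx":-0.02,"dy":-0.06,"dz":0.13,"twist":0,"grip":0.2},{"dx":-0.03,"dy":-0.1,"dz":0.13,"twist":0,"grip":0.5}]'
python3 -m crank '[{"dx":-0.01,"dy":-0.04,"dz":0,"twist":0,"grip":0.6},{"dx":-0.01,"dy":-0.08,"dz":0,"twist":0,"grip":0.6},{"dx":-0.01,"dy":-0.12,"dz":0,"twist":0,"grip":0.6},{"dx":-0.01,"dy":-0.16,"dz":0,"twist":0,"grip":0.6},{"dx":-0.01,"dy":-0.2,"dz":0,"twist":0,"grip":0.6}]'
python3 - <<'E'
from h import *
T=arm.grab_frame("top")[:,:,::-1];S=arm.grab_frame("scene")[:,:,::-1]
cv2.imwrite("raw_top3.png",T);cv2.imwrite("raw_scene3.png",S)
c=lambda f,x,y,w,h:cv2.resize(f[y:y+h,x:x+w],(400,300),interpolation=cv2.INTER_CUBIC)
cv2.imwrite("pics/d.png",np.vstack([np.hstack([c(T,116,165,112,84),c(S,180,120,112,84)]),np.hstack([c(T,330,180,100,75),c(S,320,240,100,75)])]))
s=arm.get_state();print(s["t"],s["eef_pos"],s["ee_rot"],s["width"])
E
```

```text
t: 17.38
eef_pos: [0.5101, 0.3681, 0.1467]
ee_rot: [3.141, -0.0, -1.105]
force: [-0.6, -0.1, -0.7]
width: 0.0114
gripper_force: 0.0
t: 17.8
eef_pos: [0.5085, 0.3667, 0.194]
ee_rot: [3.135, -0.002, -1.106]
force: [0.3, 1.6, 0.7]
width: 0.0412
gripper_force: 0.0
t: 18.22
eef_pos: [0.4815, 0.269, 0.3314]
ee_rot: [-3.135, 0.001, -1.104]
force: [0.6, -0.1, 1.6]
width: 0.0522
gripper_force: 0.0
t: 18.63
eef_pos: [0.4694, 0.0663, 0.3273]
ee_rot: [-3.14, 0.0, -1.105]
force: [0.5, 0.2, 0.3]
width: 0.0701
gripper_force: 0.0
18.7333 [0.4694917  0.06376268 0.32770516] [-3.14029377e+00 -5.21025645e-04 -1.10934823e+00] 0.07003716878201546
```

View pics/d.png

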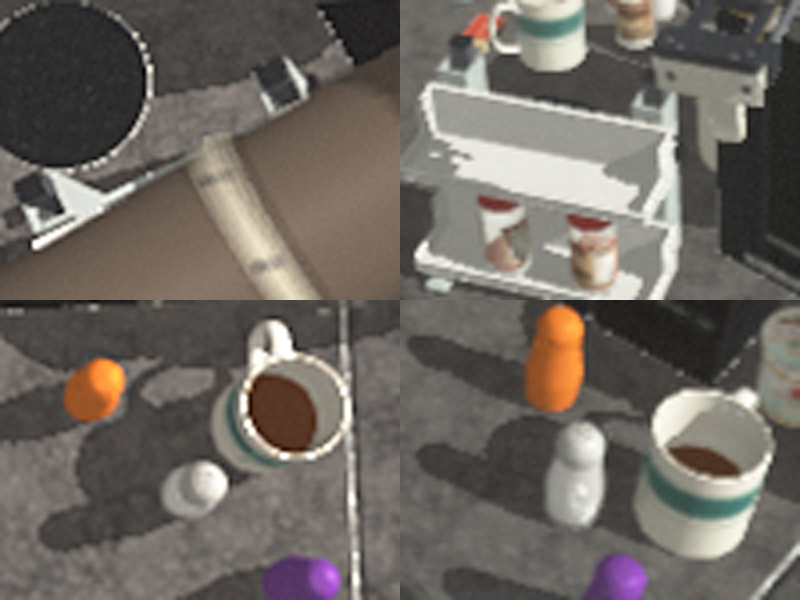

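The shelf hangs level in the top slots. The shaker's dome is at crop (208,483) in the top view and (583,443) in the scene view.

```bash
python3 - <<'E'
from h import *
k=4
for nm,m,z in(("dome",(208,483),.075),("orange",(103,383),.075),("purple",(322,580),.075),("mugrim",(297,407),.094)):
    print(nm,onz("top",*m2r(m,330,180,4,0,300),z))
print("dome scene",onz("scene",*m2r((583,443),320,240,4,400,300),.075))
print("base scene",onz("scene",*m2r((573,508),320,240,4,400,300),.01))
a=ray("top",*m2r((208,483),330,180,4,0,300));b=ray("scene",*m2r((583,443),320,240,4,400,300))
A=np.array([a[1],-b[1]]).T;x=np.linalg.lstsq(A,b[0]-a[0],rcond=None)[0];print(a[0]+a[1]*x[0],b[0]+b[1]*x[1])
# colour mask in the top raw for shaker silhouette
E
```

```text
dome [ 0.49558444 -0.26893228  0.075     ]
orange [ 0.57400881 -0.18923101  0.075     ]
purple [ 0.42076282 -0.3544188   0.075     ]
mugrim [ 0.55248086 -0.33490061  0.094     ]
dome scene [ 0.4957144  -0.26747973  0.075     ]
base scene [ 0.48994773 -0.2732721   0.01      ]
[ 0.49539685 -0.26853469  0.07647377] [ 0.49478593 -0.26794575  0.07623713]
```

```bash

python3 -m crank '[{"dx":0,"dy":-0.04,"dz":0,"twist":4,"grip":0.6},{"dx":0.01,"dy":-0.08,"dz":0,"twist":8,"grip":0.6},{"dx":0.015,"dy":-0.12,"dz":0,"twist":12,"grip":0.6},{"dx":0.02,"dy":-0.16,"dz":0,"twist":16.3,"grip":0.6},{"dx":0.025,"dy":-0.2,"dz":0,"twist":16.3,"grip":0.6}]'
python3 -m crank '[{"dx":0,"dy":-0.04,"dz":0,"twist":0,"grip":0.6},{"dx":0,"dy":-0.08,"dz":-0.01,"twist":0,"grip":0.6},{"dx":0,"dy":-0.115,"dz":-0.03,"twist":0,"grip":0.6},{"dx":0,"dy":-0.133,"dz":-0.06,"twist":0,"grip":0.6},{"dx":0,"dy":-0.133,"dz":-0.1,"twist":0,"grip":0.6}]'
python3 -m crank '[{"dx":0,"dy":0,"dz":-0.03,"twist":0,"grip":0.6},{"dx":0,"dy":0,"dz":-0.06,"twist":0,"grip":0.6},{"dx":0,"dy":0,"dz":-0.08,"twist":0,"grip":0.6},{"dx":0,"dy":0,"dz":-0.08,"twist":0,"grip":0.6},{"dx":0,"dy":0,"dz":-0.08,"twist":0,"grip":0.6}]'
python3 - <<'E'
from h import *
S=arm.grab_frame("scene")[:,:,::-1]
cv2.imwrite("pics/e.png",cv2.resize(S[195:315,310:470],(800,600),interpolation=cv2.INTER_CUBIC))
s=arm.get_state();print(s["t"],s["eef_pos"],s["ee_rot"],s["width"])
E
```

```text
t: 19.15
eef_pos: [0.4951, -0.1335, 0.3271]
ee_rot: [-3.141, -0.0, -0.815]
force: [1.1, -0.3, 0.8]
width: 0.0701
gripper_force: 0.0
t: 19.57
eef_pos: [0.4962, -0.2686, 0.2274]
ee_rot: [-3.14, -0.004, -0.824]
force: [0.9, 0.9, -0.0]
width: 0.0698
gripper_force: 0.0
t: 19.98
eef_pos: [0.4948, -0.2648, 0.1464]
ee_rot: [3.14, 0.002, -0.82]
force: [0.9, -0.4, 0.4]
width: 0.0702
gripper_force: 0.0
20.0333 [ 0.49587028 -0.26510203  0.14784686] [ 3.14149352e+00 -9.37811968e-04 -8.20124755e-01] 0.06999236312899104
```

View pics/e.png

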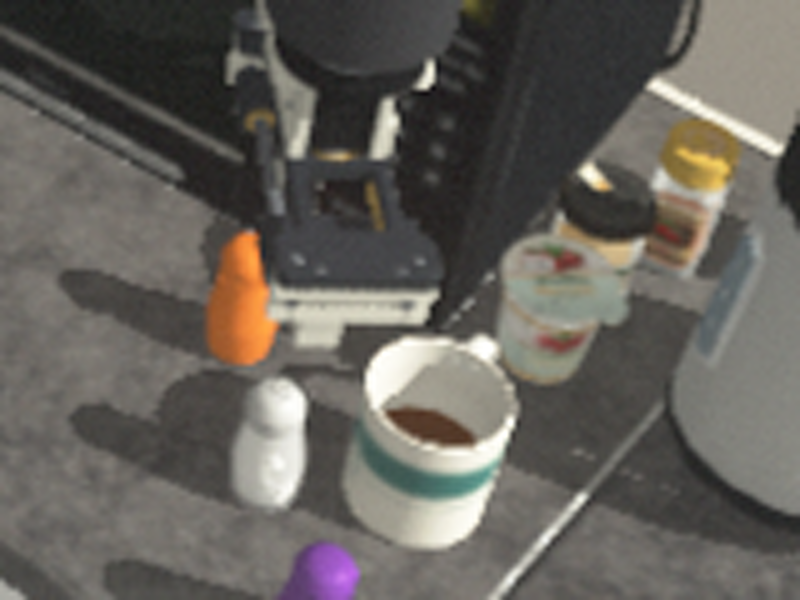

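The gripper is above the shaker, with the mug and look-alikes clear. I'll descend and grip.

```bash

python3 -m crank '[{"dx":0,"dy":-0.003,"dz":-0.02,"twist":0,"grip":0.6},{"dx":0,"dy":-0.003,"dz":-0.05,"twist":0,"grip":0.6},{"dx":0,"dy":-0.003,"dz":-0.08,"twist":0,"grip":0.6},{"dx":0,"dy":-0.003,"dz":-0.1,"twist":0,"grip":0.6},{"dx":0,"dy":-0.003,"dz":-0.107,"twist":0,"grip":0.6}]'
python3 -m crank '[{"dx":0,"dy":0,"dz":0,"twist":0,"grip":0.6},{"dx":0,"dy":0,"dz":0,"twist":0,"grip":0.2},{"dx":0,"dy":0,"dz":0,"twist":0,"grip":0},{"dx":0,"dy":0,"dz":0,"twist":0,"grip":-0.3},{"dx":0,"dy":0,"dz":0,"twist":0,"grip":-0.6}]' 12
python3 -m crank '[{"dx":0,"dy":0,"dz":0,"twist":0,"grip":-0.8},{"dx":0,"dy":0,"dz":0,"twist":0,"grip":-0.8},{"dx":0,"dy":0,"dz":0,"twist":0,"grip":-0.8},{"dx":0,"dy":0,"dz":0,"twist":0,"grip":-0.8},{"dx":0,"dy":0,"dz":0,"twist":0,"grip":-0.8}]' 12
```

```text
t: 20.45
eef_pos: [0.4948, -0.2676, 0.0388]
ee_rot: [3.141, 0.001, -0.821]
force: [-0.1, 0.2, 0.1]
width: 0.0702
gripper_force: 0.0
t: 20.87
eef_pos: [0.496, -0.2681, 0.0413]
ee_rot: [-3.14, -0.002, -0.821]
force: [-0.6, -0.4, 0.0]
width: 0.0489
gripper_force: 0.0
t: 21.28
eef_pos: [0.4955, -0.2681, 0.0402]
ee_rot: [-3.141, -0.001, -0.821]
force: [0.9, 0.2, 2.9]
width: 0.0319
gripper_force: 12.0
```

```bash

python3 -m crank '[{"dx":0,"dy":0,"dz":0.03,"twist":0,"grip":-0.8},{"dx":0,"dy":0,"dz":0.07,"twist":0,"grip":-0.8},{"dx":0,"dy":0,"dz":0.11,"twist":0,"grip":-0.8},{"dx":0,"dy":0,"dz":0.15,"twist":0,"grip":-0.8},{"dx":0,"dy":0,"dz":0.19,"twist":0,"grip":-0.8}]'
python3 -m crank '[{"dx":0,"dy":0.01,"dz":0.035,"twist":5,"grip":-0.8},{"dx":-0.005,"dy":0.03,"dz":0.07,"twist":10,"grip":-0.8},{"dx":-0.01,"dy":0.06,"dz":0.09,"twist":16,"grip":-0.8},{"dx":-0.015,"dy":0.09,"dz":0.1,"twist":22,"grip":-0.8},{"dx":-0.021,"dy":0.125,"dz":0.1,"twist":28,"grip":-0.8}]'
python3 -m crank '[{"dx":0,"dy":0.035,"dz":0,"twist":6,"grip":-0.8},{"dx":0,"dy":0.07,"dz":0,"twist":12,"grip":-0.8},{"dx":0,"dy":0.105,"dz":0,"twist":18,"grip":-0.8},{"dx":0,"dy":0.14,"dz":0,"twist":24,"grip":-0.8},{"dx":0,"dy":0.175,"dz":0,"twist":30,"grip":-0.8}]'
python3 -m crank '[{"dx":0,"dy":0.035,"dz":0,"twist":5,"grip":-0.8},{"dx":0,"dy":0.07,"dz":0,"twist":10,"grip":-0.8},{"dx":0,"dy":0.105,"dz":0,"twist":14,"grip":-0.8},{"dx":0,"dy":0.14,"dz":0,"twist":15.7,"grip":-0.8},{"dx":0,"dy":0.175,"dz":0,"twist":15.7,"grip":-0.8}]'
python3 -m crank '[{"dx":0,"dy":0.035,"dz":0,"twist":0,"grip":-0.8},{"dx":0,"dy":0.07,"dz":0,"twist":0,"grip":-0.8},{"dx":0,"dy":0.105,"dz":0,"twist":0,"grip":-0.8},{"dx":0,"dy":0.135,"dz":0,"twist":0,"grip":-0.8},{"dx":0,"dy":0.1435,"dz":0,"twist":0,"grip":-0.8}]'
python3 -m crank '[{"dx":0,"dy":0,"dz":-0.03,"twist":0,"grip":-0.8},{"dx":0,"dy":0,"dz":-0.06,"twist":0,"grip":-0.8},{"dx":0,"dy":0,"dz":-0.09,"twist":0,"grip":-0.8},{"dx":0,"dy":0,"dz":-0.1,"twist":0,"grip":-0.8},{"dx":0,"dy":0,"dz":-0.1,"twist":0,"grip":-0.8}]'
```

```text
t: 21.7
eef_pos: [0.4942, -0.2677, 0.2314]
ee_rot: [3.141, 0.001, -0.821]
force: [1.5, -0.6, -1.2]
width: 0.0318
gripper_force: 12.0
t: 22.12
eef_pos: [0.4745, -0.1425, 0.3322]
ee_rot: [-3.141, -0.003, -0.328]
force: [1.0, -0.3, -0.9]
width: 0.0317
gripper_force: 12.0
t: 22.53
eef_pos: [0.4732, 0.0337, 0.3296]
ee_rot: [-3.141, 0.0, 0.197]
force: [1.4, -0.3, -0.6]
width: 0.0318
gripper_force: 12.0
t: 22.95
eef_pos: [0.4733, 0.2087, 0.3295]
ee_rot: [-3.141, 0.001, 0.468]
force: [2.0, -0.3, -1.0]
width: 0.0322
gripper_force: 12.0
t: 23.37
eef_pos: [0.4733, 0.3541, 0.3279]
ee_rot: [3.141, 0.002, 0.468]
force: [-0.2, -1.1, -1.7]
width: 0.0318
gripper_force: 12.0
t: 23.78
eef_pos: [0.4727, 0.3489, 0.2268]
ee_rot: [3.139, 0.006, 0.465]
force: [0.0, 1.5, -0.3]
width: 0.0317
gripper_force: 12.0
```

```bash

python3 -m crank '[{"dx":0,"dy":0,"dz":-0.01,"twist":0,"grip":-0.8},{"dx":0,"dy":0,"dz":-0.02,"twist":0,"grip":-0.8},{"dx":0,"dy":0,"dz":-0.03,"twist":0,"grip":-0.8},{"dx":0,"dy":0,"dz":-0.04,"twist":0,"grip":-0.8},{"dx":0,"dy":0,"dz":-0.04,"twist":0,"grip":-0.8}]'
python3 - <<'E'
from h import *
S=arm.grab_frame("scene")[:,:,::-1]
cv2.imwrite("pics/f.png",cv2.resize(S[90:210,160:320],(800,600),interpolation=cv2.INTER_CUBIC))
s=arm.get_state();print(s["t"],s["eef_pos"],s["ee_rot"],s["width"])
E
```

```text
t: 24.2
eef_pos: [0.4732, 0.3498, 0.1876]
ee_rot: [3.141, 0.003, 0.465]
force: [-0.7, -0.1, -0.7]
width: 0.0309
gripper_force: 12.0
24.25 [0.47359391 0.35004616 0.18872483] [3.14085904e+00 1.81036364e-03 4.65413869e-01] 0.03166531227632449
```

View pics/f.png

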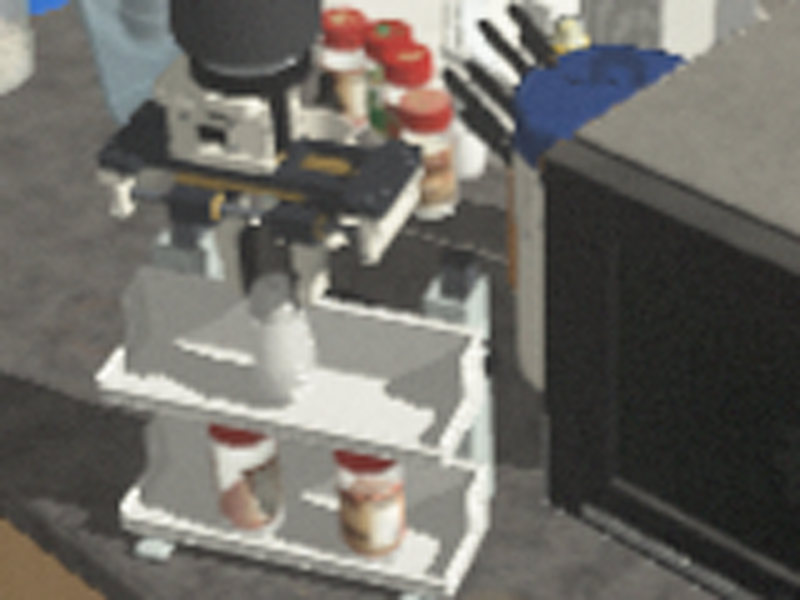

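The shaker hangs upright over the middle of the shelf floor, near (285,360), and everything is clear. I'll lower it until it touches.

```bash

python3 -m crank '[{"dx":0,"dy":0,"dz":-0.003,"twist":0,"grip":-0.8},{"dx":0,"dy":0,"dz":-0.006,"twist":0,"grip":-0.8},{"dx":0,"dy":0,"dz":-0.009,"twist":0,"grip":-0.8},{"dx":0,"dy":0,"dz":-0.0095,"twist":0,"grip":-0.8},{"dx":0,"dy":0,"dz":-0.0095,"twist":0,"grip":-0.8}]'
python3 -m crank '[{"dx":0,"dy":0,"dz":-0.0005,"twist":0,"grip":-0.8},{"dx":0,"dy":0,"dz":-0.001,"twist":0,"grip":-0.8},{"dx":0,"dy":0,"dz":-0.0015,"twist":0,"grip":-0.8},{"dx":0,"dy":0,"dz":-0.0015,"twist":0,"grip":-0.8},{"dx":0,"dy":0,"dz":-0.0015,"twist":0,"grip":-0.8}]'
```

```text
t: 24.67
eef_pos: [0.474, 0.3505, 0.1802]
ee_rot: [3.141, 0.0, 0.466]
force: [-0.0, -0.2, -1.0]
width: 0.0318
gripper_force: 12.0
t: 25.08
eef_pos: [0.474, 0.3506, 0.1788]
ee_rot: [-3.142, -0.0, 0.466]
force: [-1.5, 0.2, -0.8]
width: 0.0318
gripper_force: 12.0
```

```bash

for i in 1 2; do python3 -m crank '[{"dx":0,"dy":0,"dz":-0.0005,"twist":0,"grip":-0.8},{"dx":0,"dy":0,"dz":-0.001,"twist":0,"grip":-0.8},{"dx":0,"dy":0,"dz":-0.001,"twist":0,"grip":-0.8},{"dx":0,"dy":0,"dz":-0.001,"twist":0,"grip":-0.8},{"dx":0,"dy":0,"dz":-0.001,"twist":0,"grip":-0.8}]'; done
```

```text
t: 25.5
eef_pos: [0.4741, 0.3506, 0.1778]
ee_rot: [-3.142, -0.0, 0.466]
force: [-0.1, 0.1, -0.9]
width: 0.0321
gripper_force: 12.0
t: 25.92
eef_pos: [0.4741, 0.3506, 0.1768]
ee_rot: [3.142, 0.0, 0.466]
force: [-0.7, -1.0, -0.8]
width: 0.0318
gripper_force: 12.0
```

```bash

for i in 1 2; do python3 -m crank '[{"dx":0,"dy":0,"dz":-0.0005,"twist":0,"grip":-0.8},{"dx":0,"dy":0,"dz":-0.001,"twist":0,"grip":-0.8},{"dx":0,"dy":0,"dz":-0.001,"twist":0,"grip":-0.8},{"dx":0,"dy":0,"dz":-0.001,"twist":0,"grip":-0.8},{"dx":0,"dy":0,"dz":-0.001,"twist":0,"grip":-0.8}]'; done
```

```text
t: 26.33
eef_pos: [0.4742, 0.3507, 0.1761]
ee_rot: [-3.142, -0.0, 0.466]
force: [-0.3, -0.8, 3.3]
width: 0.032
gripper_force: 12.0
t: 26.75
eef_pos: [0.4747, 0.3509, 0.1759]
ee_rot: [-3.141, -0.002, 0.466]
force: [0.3, -0.6, 6.2]
width: 0.0318
gripper_force: 12.0
```

Touched down. I'll ease up slightly, open gently and retreat.

```bash

python3 -m crank '[{"dx":0,"dy":0,"dz":0.001,"twist":0,"grip":-0.8},{"dx":0,"dy":0,"dz":0.001,"twist":0,"grip":-0.8},{"dx":0,"dy":0,"dz":0.001,"twist":0,"grip":-0.2},{"dx":0,"dy":0,"dz":0.001,"twist":0,"grip":0},{"dx":0,"dy":0,"dz":0.001,"twist":0,"grip":0.2}]'
python3 -m crank '[{"dx":0,"dy":0,"dz":0,"twist":0,"grip":0.3},{"dx":0,"dy":0,"dz":0,"twist":0,"grip":0.4},{"dx":0,"dy":0,"dz":0,"twist":0,"grip":0.4},{"dx":0,"dy":0,"dz":0,"twist":0,"grip":0.4},{"dx":0,"dy":0,"dz":0.01,"twist":0,"grip":0.4}]'
python3 -m crank '[{"dx":0,"dy":0,"dz":0.02,"twist":0,"grip":0.4},{"dx":0,"dy":0,"dz":0.05,"twist":0,"grip":0.4},{"dx":0,"dy":0,"dz":0.09,"twist":0,"grip":0.4},{"dx":0,"dy":0,"dz":0.13,"twist":0,"grip":0.4},{"dx":0,"dy":-0.02,"dz":0.16,"twist":0,"grip":0.4}]'
python3 -m crank '[{"dx":0,"dy":-0.04,"dz":0,"twist":0,"grip":0.4},{"dx":0,"dy":-0.08,"dz":0,"twist":0,"grip":0.4},{"dx":0,"dy":-0.12,"dz":0,"twist":0,"grip":0.4},{"dx":0,"dy":-0.16,"dz":0,"twist":0,"grip":0.4},{"dx":0,"dy":-0.2,"dz":0,"twist":0,"grip":0.4}]'
python3 -m crank '[{"dx":0,"dy":-0.03,"dz":0,"twist":0,"grip":0.4},{"dx":0,"dy":-0.06,"dz":0,"twist":0,"grip":0.4},{"dx":0,"dy":-0.06,"dz":0,"twist":0,"grip":0.4},{"dx":0,"dy":-0.06,"dz":0,"twist":0,"grip":0.4},{"dx":0,"dy":-0.06,"dz":0,"twist":0,"grip":0.4}]'
python3 - <<'E'
from h import *
S=arm.grab_frame("scene")[:,:,::-1]
cv2.imwrite("pics/g.png",cv2.resize(S[110:245,180:360],(800,600),interpolation=cv2.INTER_CUBIC))
E
```

```text
t: 27.17
eef_pos: [0.4738, 0.3505, 0.1753]
ee_rot: [3.142, 0.001, 0.465]
force: [-0.4, -0.9, -0.4]
width: 0.0433
gripper_force: 0.0
t: 27.58
eef_pos: [0.4731, 0.3497, 0.1841]
ee_rot: [3.141, 0.003, 0.465]
force: [0.4, 0.2, -0.8]
width: 0.0613
gripper_force: 0.0
t: 28.0
eef_pos: [0.4746, 0.3323, 0.3495]
ee_rot: [-3.141, -0.003, 0.467]
force: [1.6, 0.9, 0.2]
width: 0.0612
gripper_force: 0.0
t: 28.42
eef_pos: [0.4735, 0.1288, 0.347]
ee_rot: [-3.142, -0.002, 0.466]
force: [0.3, 0.2, -0.2]
width: 0.0612
gripper_force: 0.0
t: 28.83
eef_pos: [0.4741, 0.0705, 0.3465]
ee_rot: [-3.141, -0.001, 0.465]
force: [-0.6, -0.1, -0.4]
width: 0.0612
gripper_force: 0.0
```

View pics/g.png

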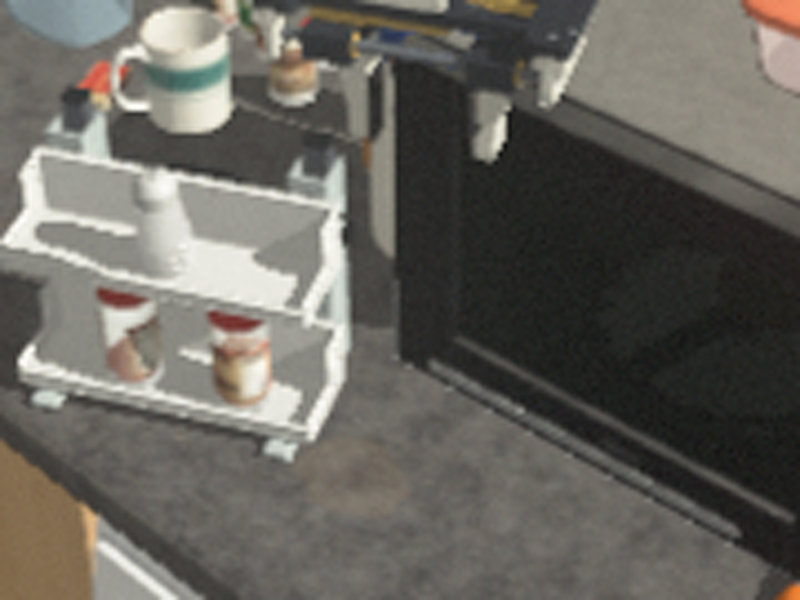

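The shaker stands at (160,225) and leans only with the perspective, as the jars do. The shelf is level and the gripper is clear, so I'm handing in.

```bash
python3 -c "
from station import arm;print(arm.job_done())"
```

```text
the job is handed in; nothing more can be done
None
```

The job is handed in at about 29 s with no verdict returned. The shelf hangs in the topmost slots, pressed down to a firm stop after the catches' resistance gave way. The salt shaker stands upright on it, with everything else left where it was as far as the pictures show.

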